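Assemble the stone-sizing sieve tower

TASK

Assemble the jeweller's stone sieve on the wooden block, building up from the block one piece at a time: first the plain receiving pan into the block's round hole, then the fine sieve (many small holes), then the coarse sieve (seven large holes), and the knobbed lid last. Each piece must sit fully home and level in the one below it, and the finished tower must be left standing, released. Leave the stone tray, the red cap and the tweezers where they lie.

Things in the scene. Friction and masses are not known exactly. Their poses are not given: they have to be found in the camera images.
- pan: Receiving pan, 1st piece. Brass, 60 mm diameter; origin at the centre of its underside, z up. Stands on an 8 mm high tapered foot (diameter 40 to 49 mm). Plain floor, dark lining, no holes; rim at z = 30 mm. Recess on top 53 mm across takes the next foot, shoulder on rim. Grip across the outside, 60 mm wide at z = 8 to 30 mm. 90 g.
- fine: Fine sieve, 2nd piece: floor with many 3 mm holes. Brass, 60 mm diameter; origin at the centre of its underside, z up. Stands on an 8 mm high tapered foot (diameter 40 to 49 mm). Rim at z = 26 mm. Recess on top 53 mm across takes the next foot, shoulder on rim. Seated: origin 22 mm above the pan's. Grip across the outside, 60 mm wide at z = 8 to 26 mm. 100 g.
- coarse: Coarse sieve, 3rd piece: floor with seven 12 mm holes. Brass, 60 mm diameter; origin at the centre of its underside, z up. Stands on an 8 mm high tapered foot (diameter 40 to 49 mm). Rim at z = 38 mm. Recess on top 53 mm across takes the next foot, shoulder on rim. Seated: origin 18 mm above the fine sieve's. Grip across the outside, 60 mm wide at z = 8 to 38 mm. 140 g.
- lid: Lid, last piece. Brass, 60 mm diameter; origin at the centre of its underside, z up. Stands on an 8 mm high tapered foot (diameter 40 to 49 mm). Closed disc (z = 8 to 14 mm) with a round wooden knob on its middle, 20 mm diameter, z = 14 to 36 mm: grip the knob. Seated: origin 30 mm above the coarse sieve's. 80 g.
- block: Brown wooden block, 100 x 100 x 24 mm, fixed to the bench, with one round blind hole (dark floor) of 53 mm diameter, 12 mm deep, in the middle of its top: the place of the tower. Origin at the centre of its underside, z up. With the pan seated (shoulder on the block's top), the pan's origin is 16 mm above the block's origin.
- tray: Bystander: shallow black plastic tray, 90 x 110 x 14 mm, loose, with tiny white stones in it. Origin at the centre of its underside. Do not disturb.
- cap: Bystander: small red plastic bottle cap, 38 mm in diameter, 13 mm high, lying open side up, loose. Origin at the centre of its underside. Do not disturb.
- tweezers: Bystander: flat steel tweezers lying loose, about 120 mm long, 5 mm high. Origin at mid length on the underside; long along its own x. Do not disturb.
There are look-alikes about, which are no part of the job. Leave any turquoise look-alike of the lid alone.

How it is judged:
On the way, in this order (a step that is already met when the one before it is completed fails the run):
1. the receiving pan sits fully home and level in the wooden block, let go (z of pan in the frame of block between 0.013 and 0.0185 m and horizontal distance between pan and block below 0.006 m and angle between pan's own z axis and vertical below 0.07 rad and contact force between pan and the fingers below 0.1 N and linear speed of pan below 0.02 m/s), for 0.2 s.
2. the fine sieve sits fully home and level in the receiving pan, let go (z of fine in the frame of pan between 0.019 and 0.0245 m and horizontal distance between fine and pan below 0.006 m and angle between fine's own z axis and vertical below 0.07 rad and contact force between fine and the fingers below 0.1 N and linear speed of fine below 0.02 m/s), for 0.2 s.
3. the coarse sieve sits fully home and level in the fine sieve, let go (z of coarse in the frame of fine between 0.015 and 0.0205 m and horizontal distance between coarse and fine below 0.006 m and angle between coarse's own z axis and vertical below 0.07 rad and contact force between coarse and the fingers below 0.1 N and linear speed of coarse below 0.02 m/s), for 0.2 s.
4. the lid sits fully home and level in the coarse sieve, let go (z of lid in the frame of coarse between 0.027 and 0.0325 m and horizontal distance between lid and coarse below 0.006 m and angle between lid's own z axis and vertical below 0.07 rad and contact force between lid and the fingers below 0.1 N and linear speed of lid below 0.02 m/s), for 0.2 s.
At the end, for the whole second after the job is handed in: The tower stands on the block in the order pan, fine sieve, coarse sieve, lid; each piece is home in the one below (height within -3 / +2.5 mm, centres within 6 mm, tilt under 4 degrees), at rest and not touched by the fingers (all of step 1 and all of step 2 and all of step 3 and all of step 4).
It fails at once if stone tray moved by more than 20 mm (distance of tray from where it was at the start of the episode above 0.02 m).
It fails at once if red cap moved by more than 20 mm (distance of cap from where it was at the start of the episode above 0.02 m).
It fails at once if tweezers moved by more than 20 mm (distance of tweezers from where it was at the start of the episode above 0.02 m).
It also fails if it takes over 104 s, if anything falls off the work surface, if the arm or the gripper's body presses on something with over 40 N, if the wrist force passes 120 N, or if a joint passes its speed limit or range.

ROBOT

A 6-joint arm with a two-finger parallel gripper is mounted at the origin on the work surface. World frame = base frame: x ahead of the robot, y to its left, z up, the work surface at z = 0. Lengths are in m, angles in rad, forces in N, time in s.
With the tool pointing down it reaches from about 0.425 to 0.95 m from the base axis. Payload 14.7 kg.
Tool frame: the origin (TCP) lies at the very end of the fingers, on their centre line; the grasp point (between the pads) lies 19 mm behind it; y points along the fingers, z is the direction in which the jaws open and shut, and the axes are right-handed (so a half turn about y gives the same grasp; the last joint's range is limited). The gripper opens to 85 mm and grips with 20 to 120 N. Pads are 22 mm wide; open, the fingers measure 114 mm over their backs; the gripper's body (76 mm by 85 mm) begins 54 mm behind the grasp point. The pads swing forward as they close: fully open they stand 13 mm farther back than shut.
Start: joints at [1.183, 0.48, 1.596, -0, 1.065, -0.047], TCP at [0.217, 0.613, 0.231] pointing down, gripper open.
Joint ranges: [-2.75, 2.75], [-0.82, 2.05], [0.23, 2.67], [-1.56, 4.7], [0.09, 2.69], [-2.92, 2.92]. Speed limits (rad/s): [1.89, 1.89, 2.39, 3.01, 3.01, 3.01].

INTERFACE

Orientations are given as a 3x3 rotation matrix whose columns are the frame's x, y, z axes.
In Python, from bench import status, camera, ticket, boxes_of, mark_of gives the robot as it stands.
- The arm moves only by the tool arm_command, never from a script. Its argument "commands" is a list of rows, each a list of 4 numbers: the shift along the tool's x, y, z in m, then the turn about the tool's y in degrees. In form: [[tx, ty, tz, twist], ...]. A call has exactly 8 rows; each row is the pose to reach, as a shift and turn from the pose commanded when the call began, along the tool's axes at that moment; what a row does not reach only later rows make up. A row lasts 1/10 s, in which the tool goes at most 50 mm and 8.59 degrees, less where a joint would pass 70% of its speed; a pose out of reach is approached as far as the arm can. A call with a gripper value outside its range is refused whole. "jaw" is the opening, from 0 (shut) to 1 (fully open), set as the call begins (left out, the last holds). The fingers move at their own pace and stop on an object; the grip force is fixed at half the most. Time passes only in rows, so rows that repeat a pose let the fingers close, or fill a call up. It gives the time, the measured TCP pose, the force and the opening at its end, in the units of the state.
- status.get_state(): the state, without advancing time (a new reading comes with each control period).
- camera(name): name is "scene" or "top" or "wrist"; returns a dict with "frame" (480x640x3 uint8, red, green, blue), "fx", "fy", "cx", "cy" (pixels), "camera_from_world" (4x4, takes a point from world to camera coordinates); the wrist camera has in their place "hand_eye" (4x4, takes a point from camera to tool coordinates, whose origin is the TCP and whose axes are the tool frame's). Camera axes: x right, y down, z forward; pixel columns grow to the right and rows downward; lengths in m; the calibration is good to about 2 mm. The wrist camera is an equidistant fisheye: a pixel r from the principal point sees the ray r / f radians off the axis. A picture is of the moment at which its call begins: read the wrist's pose just before it. There is no depth.
- ticket.sign_off(): hands the job in, once; it reports no verdict.
Trained networks look in the newest picture that a camera, given by its name, has taken for a name from the list of things; names that differ only in an ending like _2 or _b are one class to them, and where a whole thing is asked for, a point or a joint stands for the part that bears it (a point fixed in the world has none). Each returns a list of dicts, best first, with "confidence" (0 to 1); they miss things now and then, are a little off and sometimes report something else, mostly with a low value. They report only what shows in the picture. A call takes as long as a camera call. They do not tell look-alikes from the thing itself.
- boxes_of(thing, camera): "location" ([x, y, z] in m, in world coordinates, good to about 4 mm: the middle of the surface that is visible of it).
- mark_of(thing, camera): "location" ([x, y, z] in m, in world coordinates, good to about 4 mm: a listed point, or the origin of a listed thing).
The state is a dict: "time_s": time; "joints": joint angles; "qd": joint speeds; "joint_efforts": joint torques, N m; "tool_pos": TCP position; "tool_rot": TCP orientation; "wrist_force": force on the tool from outside, world axes, zero at the start; "torque": the same for the moment, N m; "finger_gap": opening from 0.0 (shut) to 1.0 (fully open).
Only numpy, scipy, OpenCV 4.12 (cv2) and the standard library are available. Lean on these libraries where they do the work, as an engineer would, in place of code of your own. Each camera call takes 0.05 s, during which the arm holds its last target.

## Working session

There is one attempt and no reset: what is moved stays moved. The work goes in short steps, Python scripts to look and compute and a tool call to move; the robot and the scene stay as the last step left them, time stands still between calls to the robot, and variables do not carry over. Pictures are saved under pics/ and viewed, and the job is handed in when it is done.

Besides the shell and the picture viewer there is one more tool, called after ">>>" in YAML: its name, and indented under it one key for each argument. arm_command: Moves the arm, as the interface text tells. Its arguments: {"type":"object","properties":{"commands":{"type":"array"},"jaw":{"type":"number"}},"required":["commands"]}

```bash
mkdir -p pics; ls; python3 - <<'E'
from bench import status, camera, boxes_of, mark_of
import cv2,numpy as np
s=status.get_state(); print({k:np.round(v,3).tolist() for k,v in s.items()})
for n in ("scene","top","wrist"):
    c=camera(n); cv2.imwrite(f"pics/{n}0.png",c["frame"][:,:,::-1])
    print(n,{k:np.round(v,3).tolist() for k,v in c.items() if k!="frame"})
    if n!="wrist":
        for t in "pan fine coarse lid block tray cap tweezers".split():
            print(t,[(np.round(d["location"],3).tolist(),round(d["confidence"],2)) for d in mark_of(t,n)][:4])
E
```

```text
pics
{'time_s': 0.0, 'joints': [1.183, 0.481, 1.597, -0.0, 1.065, -0.047], 'qd': [-0.0, -0.001, 0.001, 0.0, 0.001, -0.001], 'joint_efforts': [0.001, -95.064, -43.02, 0.0, 0.012, -0.0], 'tool_pos': [0.217, 0.612, 0.231], 'tool_rot': [[0.943, -0.0, 0.334], [-0.334, -0.001, 0.943], [-0.0, -1.0, -0.001]], 'wrist_force': [0.024, -0.121, -0.447], 'torque': [-0.008, 0.025, 0.052], 'finger_gap': 1.002}
scene {'fx': 514.71, 'fy': 514.71, 'cx': 323.5, 'cy': 243.054, 'camera_from_world': [[0.354, 0.935, 0.017, -0.21], [0.708, -0.255, -0.659, -0.413], [-0.612, 0.245, -0.752, 1.406], [0.0, 0.0, 0.0, 1.0]]}
pan [([0.632, 0.169, -0.004], 0.95)]
fine [([0.456, -0.037, 0.005], 0.71)]
coarse [([0.658, -0.027, 0.001], 0.72), ([0.782, -0.052, -0.001], 0.63)]
lid [([0.654, -0.197, -0.001], 0.96), ([0.632, -0.304, -0.001], 0.83)]
block [([0.472, 0.272, 0.002], 0.76)]
tray [([0.434, -0.237, -0.002], 0.71)]
cap [([0.782, -0.053, -0.001], 0.68), ([0.453, -0.037, 0.002], 0.53)]
tweezers [([0.658, -0.029, 0.001], 0.69), ([0.782, 0.157, -0.002], 0.65)]
top {'fx': 509.66, 'fy': 509.66, 'cx': 318.422, 'cy': 226.842, 'camera_from_world': [[0.025, -1.0, 0.003, -0.01], [-0.998, -0.025, -0.053, 0.624], [0.053, -0.001, -0.999, 0.855], [0.0, 0.0, 0.0, 1.0]]}
pan [([0.632, 0.17, 0.001], 0.59)]
fine [([0.458, -0.033, 0.004], 0.77)]
coarse [([0.66, -0.026, -0.002], 0.9)]
lid [([0.656, -0.199, -0.001], 0.69), ([0.628, -0.3, -0.0], 0.66)]
block [([0.472, 0.272, -0.006], 0.62)]
tray [([0.438, -0.236, -0.0], 0.93)]
cap []
tweezers [([0.787, 0.159, 0.001], 0.91), ([0.657, -0.198, 0.0], 0.66), ([0.435, -0.234, -0.001], 0.47)]
wrist {'fx': 371.648, 'fy': 371.648, 'cx': 319.049, 'cy': 248.261, 'hand_eye': [[-0.0, 0.955, 0.296, -0.074], [0.001, -0.296, 0.955, -0.143], [1.0, 0.0, -0.0, 0.001], [0.0, 0.0, 0.0, 1.0]]}
```

View pics/scene0.png

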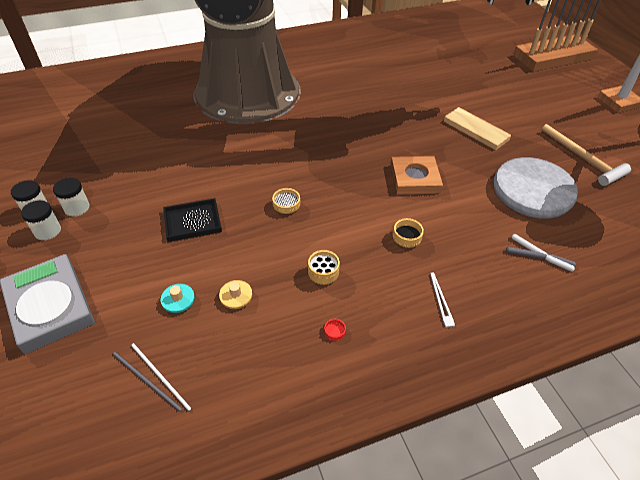

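View pics/top0.png

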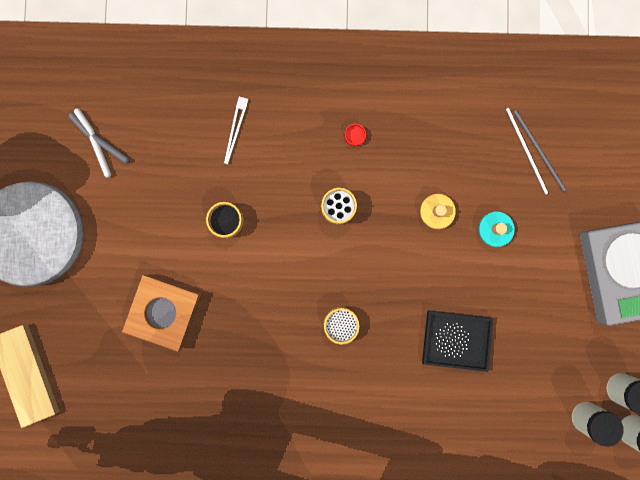

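The pan is at scene px (407,233), fine at (286,201) and coarse at (323,267). There are two lids: a brass one at (236,295) and a turquoise look-alike at (178,298). The brass lid fits the description. The block is at (416,172). Next I'll zoom in to confirm and fit silhouettes.

```bash
cat > h.py <<'E'
import cv2,numpy as np
from scipy.optimize import minimize
def proj(c,P):
    P=np.atleast_2d(P); M=c["camera_from_world"]; q=P@M[:3,:3].T+M[:3,3]
    return np.c_[c["fx"]*q[:,0]/q[:,2]+c["cx"],c["fy"]*q[:,1]/q[:,2]+c["cy"]]
a=np.linspace(0,2*np.pi,60)
def circ(x,y,z,r): return np.c_[x+r*np.cos(a),y+r*np.sin(a),0*a+z]
def hull(c,rings,S):
    p=proj(c,np.vstack(rings)); return cv2.convexHull((p*S).astype(np.float32))
def brass(f,S):
    hsv=cv2.cvtColor(cv2.resize(f,None,fx=S,fy=S,interpolation=cv2.INTER_CUBIC),cv2.COLOR_RGB2HSV)
    return hsv
E
python3 - <<'E'
from bench import camera
import cv2,numpy as np,pickle
from h import *
C={n:camera(n) for n in("top","scene")}; pickle.dump(C,open("c0.pkl","wb"))
f=C["top"]["frame"][:,:,::-1]; s=C["scene"]["frame"][:,:,::-1]
def crop(f,u,v,w=40): return cv2.resize(f[v-w:v+w,u-w:u+w],(260,260),interpolation=cv2.INTER_CUBIC)
r1=np.hstack([crop(f,*p) for p in((225,220),(342,326),(339,206))]); r2=np.hstack([crop(f,438,212),crop(f,160,313,50),crop(s,236,295)])
cv2.imwrite("pics/crop0.png",np.vstack([r1,r2]))
hsv=cv2.cvtColor(f,cv2.COLOR_BGR2HSV)
for p in((225,203),(342,342),(339,190),(425,212),(300,212),(135,320),(160,313)): print(p,hsv[p[1],p[0]])
E
```

```text
(225, 203) [ 21 159 252]
(342, 342) [ 20 163 249]
(339, 190) [ 16  72 149]
(425, 212) [ 24 140 253]
(300, 212) [ 10 152 146]
(135, 320) [ 13 158 223]
(160, 313) [140   6 138]
```

View pics/crop0.png

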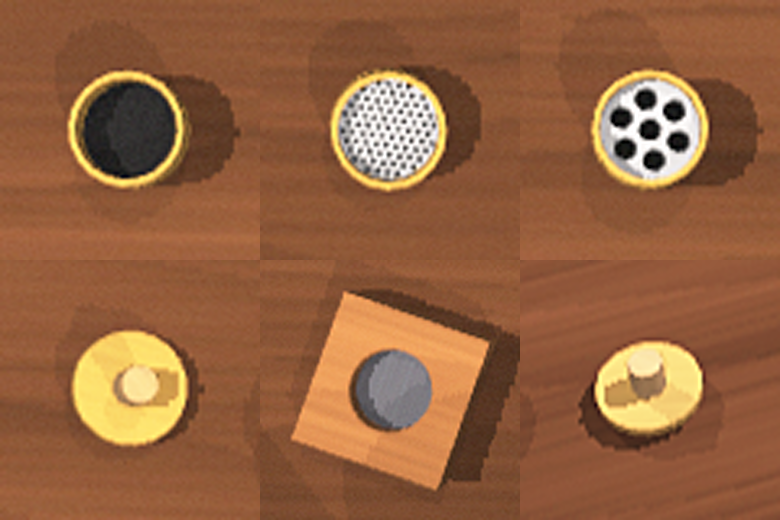

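The crops confirm pan (plain dark floor), fine (many holes), coarse (7 holes), brass lid with knob and block with hole. Next I'll fit model silhouettes in both cameras.

```bash
cat >> h.py <<'E'
def mask_at(c,uv,lo,hi,S=4,w=45):
    f=c["frame"]; u,v=np.round(uv).astype(int); x0=max(u-w,0);y0=max(v-w,0)
    cr=cv2.resize(f[y0:v+w,x0:u+w],None,fx=S,fy=S,interpolation=cv2.INTER_CUBIC)
    m=cv2.inRange(cv2.cvtColor(cr,cv2.COLOR_RGB2HSV),lo,hi)
    m=cv2.morphologyEx(m,cv2.MORPH_CLOSE,np.ones((5,5)))
    cs,_=cv2.findContours(m,cv2.RETR_EXTERNAL,cv2.CHAIN_APPROX_NONE)
    k=max(cs,key=cv2.contourArea); m[:]=0; cv2.drawContours(m,[k],-1,255,-1)
    return m,(x0,y0),S
def fit(c,xy,ringsf,lo=(17,85,120),hi=(34,255,255),extra=0,w=45):
    z=0.015; m,o,S=mask_at(c,proj(c,[[xy[0],xy[1],z]])[0],lo,hi,w=w)
    def cost(p):
        h=(proj(c,ringsf(p))-o+0.5)*S-0.5
        k=np.zeros_like(m); cv2.fillConvexPoly(k,cv2.convexHull((h*16).round().astype(np.int32)),255,shift=4)
        return 1-np.count_nonzero(k&m)/np.count_nonzero(k|m)
    p0=np.r_[xy,[0]*extra]
    r=minimize(cost,p0,method="Nelder-Mead",options=dict(initial_simplex=np.vstack([p0]+[p0+d for d in np.diag([.006]*2+[.2]*extra)]),xatol=1e-5,fatol=1e-5))
    return r.x,1-r.fun
def cyl(z0,z1,r=.03): return lambda p: np.vstack([circ(p[0],p[1],z0,r),circ(p[0],p[1],z1,r)])
def foot(z0,z1): return lambda p: np.vstack([circ(p[0],p[1],z0,.02),circ(p[0],p[1],z0+.008,.03),circ(p[0],p[1],z1,.03)])
E
python3 - <<'E'
import pickle; from h import *
C=pickle.load(open("c0.pkl","rb"))
for n,xy,z in(("pan",(.632,.17),.03),("fine",(.457,-.035),.026),("coarse",(.659,-.026),.038),("lid",(.655,-.198),.014)):
    for k in C: x,i=fit(C[k],xy,cyl(.008,z)); print(n,k,x.round(4),round(i,3))
def blk(p):
    t=p[2]; R=np.array([[np.cos(t),-np.sin(t)],[np.sin(t),np.cos(t)]]); q=np.array([[1,1],[1,-1],[-1,-1],[-1,1]])*.05@R.T+p[:2]
    return np.vstack([np.c_[q,[0]*4],np.c_[q,[.024]*4]])
for k in C: x,i=fit(C[k],(.472,.272),blk,(8,120,175),(16,255,255),1,60); print("block",k,x.round(4),round(i,3))
for k in C: x,i=fit(C[k],(.472,.272),lambda p:circ(p[0],p[1],.024,.0265),(0,0,30),(180,70,220),0,30); print("hole",k,x.round(4),round(i,3))
E
```

```text
pan top [0.632 0.166] 0.965
pan scene [0.6305 0.1683] 0.952
fine top [ 0.458  -0.0372] 0.969
fine scene [ 0.4569 -0.0346] 0.946
coarse top [ 0.6601 -0.0277] 0.972
coarse scene [ 0.6588 -0.0253] 0.953
lid top [ 0.6564 -0.1994] 0.984
lid scene [ 0.6547 -0.1969] 0.951
block top [ 0.472   0.2692 -0.3084] 0.923
block scene [ 0.4509  0.284  -0.3371] 0.767
hole top [0.4728 0.267 ] 0.856
hole scene [0.4709 0.2701] 0.63
```

```bash
cat > d.py <<'E'
import sys,numpy as np
from bench import status
s=status.get_state(); R=np.array(s["tool_rot"]);p=np.array(s["tool_pos"])
d=np.array([float(v) for v in sys.argv[1:4]])-p
print("t",round(s["time_s"],2),"pos",p.round(4),"delta tool",(R.T@d).round(4),"gap",round(float(s["finger_gap"]),3),"F",np.round(s["wrist_force"],1),"R",R.round(3).tolist())
E
python3 d.py .6313 .1672 .16
```

```text
t 1.05 pos [0.2172 0.6126 0.2313] delta tool [ 0.5391  0.0713 -0.2814] gap 1.004 F [1.2 0.1 0.7] R [[0.942, 0.0, 0.334], [-0.334, 0.0, 0.942], [0.0, -1.0, 0.0]]
```

>>> arm_command:
  commands:
    - [0.03,0,-0.015,0]
    - [0.07,0,-0.036,0]
    - [0.11,0.01,-0.057,0]
    - [0.15,0.02,-0.078,0]
    - [0.19,0.03,-0.1,0]
    - [0.23,0.04,-0.12,0]
    - [0.27,0.04,-0.141,0]
    - [0.3,0.04,-0.157,0]
  jaw: 1.0

```text
time_s: 1.85
tool_pos: [0.4489, 0.3623, 0.1911]
tool_rot: [[0.942, -0.0, 0.335], [-0.335, -0.0, 0.942], [0.0, -1.0, -0.0]]
wrist_force: [0.1, 0.5, 0.5]
finger_gap: 0.998
```

```bash
python3 d.py .6313 .1672 .14
```

```text
t 1.85 pos [0.4489 0.3623 0.1911] delta tool [ 0.2372  0.0511 -0.1227] gap 0.998 F [0.1 0.5 0.5] R [[0.942, -0.0, 0.335], [-0.335, -0.0, 0.942], [0.0, -1.0, -0.0]]
```

>>> arm_command:
  commands:
    - [0.035,0,-0.018,0]
    - [0.075,0.01,-0.039,0]
    - [0.115,0.02,-0.06,0]
    - [0.155,0.03,-0.08,0]
    - [0.195,0.04,-0.101,0]
    - [0.225,0.05,-0.117,0]
    - [0.237,0.05,-0.123,0]
    - [0.237,0.05,-0.123,0]

```text
time_s: 2.65
tool_pos: [0.6308, 0.1678, 0.141]
tool_rot: [[0.942, -0.0, 0.336], [-0.336, -0.0, 0.942], [-0.0, -1.0, -0.0]]
wrist_force: [0.0, 0.5, 0.3]
finger_gap: 1.0
```

```bash
cat > w.py <<'E'
# wrist fit: w.py name x y ring_z r out.png
import sys,cv2,numpy as np
from bench import status,camera
s=status.get_state(); c=camera("wrist"); R=np.array(s["tool_rot"]);p=np.array(s["tool_pos"])
import pickle; pickle.dump((s,c),open("w.pkl","wb"))
H=c["hand_eye"]
def wproj(P):
    q=(np.atleast_2d(P)-p)@R          # tool
    q=(q-H[:3,3])@H[:3,:3]            # cam
    th=np.arctan2(np.hypot(q[:,0],q[:,1]),q[:,2]); ph=np.arctan2(q[:,1],q[:,0])
    return np.c_[c["cx"]+c["fx"]*th*np.cos(ph),c["cy"]+c["fy"]*th*np.sin(ph)]
if __name__=="__main__":
    f=c["frame"][:,:,::-1].copy()
    for a in sys.argv[2:]:
        x,y,z,r=map(float,a.split(","))
        t=np.linspace(0,2*np.pi,80)
        q=wproj(np.c_[x+r*np.cos(t),y+r*np.sin(t),0*t+z]); cv2.polylines(f,[(q*16).round().astype(int)],True,(255,0,255),1,cv2.LINE_AA,4)
    cv2.imwrite(sys.argv[1],f); print(p.round(4))
E
python3 w.py pics/w1.png .6313,.1672,.03,.03 .6313,.1672,.008,.03 .4722,.2685,.024,.0265
```

```text
[0.6308 0.1678 0.141 ]
```

View pics/w1.png

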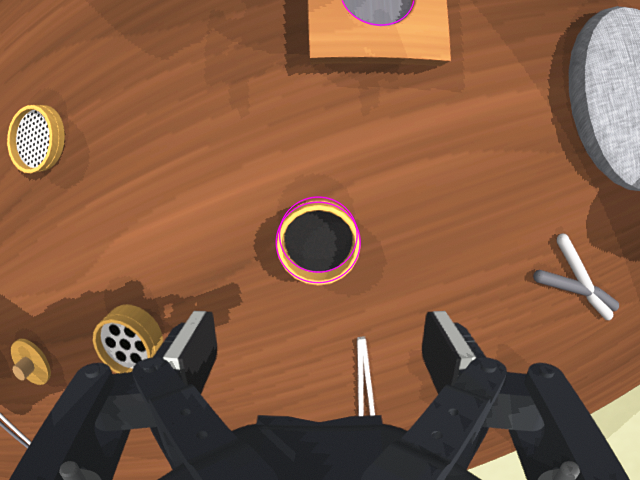

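The overlays match the pan rim at (318,235) and the block hole at (380,8) to about 1 px. Descending.

>>> arm_command:
  commands:
    - [0,0.03,0,0]
    - [0,0.06,0,0]
    - [0,0.085,0,0]
    - [0,0.105,0,0]
    - [0,0.12,0,0]
    - [0,0.129,0,0]
    - [0,0.133,0,0]
    - [0,0.133,0,0]

```text
time_s: 3.5
tool_pos: [0.6298, 0.1696, 0.0085]
tool_rot: [[0.943, 0.0, 0.334], [-0.334, 0.0, 0.943], [0.0, -1.0, 0.0]]
wrist_force: [-0.0, -0.7, 0.6]
finger_gap: 0.998
```

>>> arm_command:
  commands:
    - [0,0,0,0]
    - [0,0,0,0]
    - [0,0,0,0]
    - [0,0,0,0]
    - [0,0,0,0]
    - [0,0,0,0]
    - [0,0,0,0]
    - [0,0,0,0]
  jaw: 0.0

```text
time_s: 4.3
tool_pos: [0.6303, 0.1693, 0.0095]
tool_rot: [[0.942, 0.001, 0.334], [-0.334, 0.0, 0.942], [0.001, -1.0, 0.001]]
wrist_force: [-2.9, 0.3, 9.2]
finger_gap: 0.667
```

```bash
python3 w.py pics/w2.png; python3 d.py .4722 .2685 .13
```

```text
[0.6303 0.1693 0.0095]
t 4.35 pos [0.6303 0.1693 0.0095] delta tool [-0.182  -0.1207  0.0407] gap 0.666 F [-2.4 -0.   8.8] R [[0.942, 0.001, 0.334], [-0.334, 0.0, 0.942], [0.001, -1.0, 0.001]]
```

View pics/w2.png

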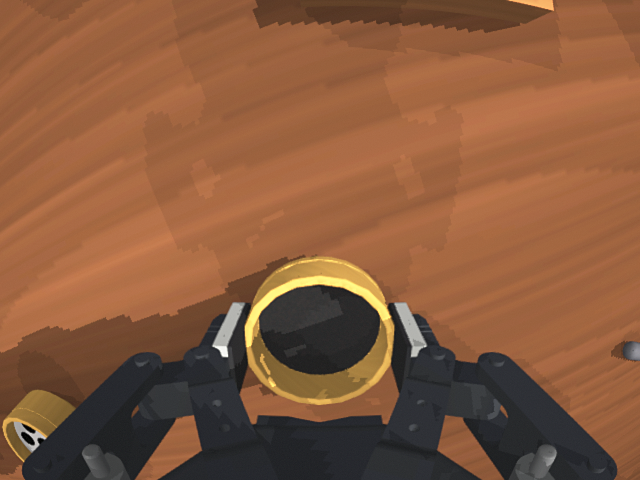

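>>> arm_command:
  commands:
    - [0,-0.02,0,0]
    - [0,-0.04,0,0]
    - [0,-0.07,0,0]
    - [0,-0.1,0,0]
    - [-0.02,-0.12,0.005,0]
    - [-0.05,-0.13,0.011,0]
    - [-0.08,-0.13,0.018,0]
    - [-0.11,-0.13,0.025,0]

```text
time_s: 5.15
tool_pos: [0.5339, 0.23, 0.1394]
tool_rot: [[0.942, 0.002, 0.335], [-0.335, 0.001, 0.942], [0.001, -1.0, 0.001]]
wrist_force: [0.7, 0.1, -0.5]
finger_gap: 0.669
```

```bash
python3 d.py .4722 .2685 .12
```

```text
t 5.15 pos [0.5339 0.23   0.1394] delta tool [-0.071   0.0193  0.0156] gap 0.669 F [ 0.7  0.1 -0.5] R [[0.942, 0.002, 0.335], [-0.335, 0.001, 0.942], [0.001, -1.0, 0.001]]
```

>>> arm_command:
  commands:
    - [-0.03,0,0.006,0]
    - [-0.055,0.01,0.012,0]
    - [-0.068,0.02,0.015,0]
    - [-0.071,0.02,0.0155,0]
    - [-0.071,0.02,0.0155,0]
    - [-0.071,0.02,0.0155,0]
    - [-0.071,0.02,0.0155,0]
    - [-0.071,0.02,0.0155,0]

```text
time_s: 5.95
tool_pos: [0.4734, 0.2676, 0.1185]
tool_rot: [[0.942, 0.0, 0.335], [-0.335, 0.0, 0.942], [0.0, -1.0, 0.0]]
wrist_force: [0.7, 0.4, -0.6]
finger_gap: 0.67
```

```bash
python3 d.py .4722 .2685 .03; python3 - <<'E'
from bench import camera
import cv2,numpy as np
out=[]
for n,(u,v) in(("scene",(415,165)),("top",(160,313)),("wrist",(320,330))):
    f=camera(n)["frame"][:,:,::-1]; w=65 if n!="wrist" else 150
    out.append(cv2.resize(f[v-w:v+w,u-w:u+w],(260,260),interpolation=cv2.INTER_CUBIC))
cv2.imwrite("pics/h1.png",np.hstack(out))
E
```

```text
t 5.95 pos [0.4734 0.2676 0.1185] delta tool [-0.0015  0.0885  0.0004] gap 0.67 F [ 0.7  0.4 -0.6] R [[0.942, 0.0, 0.335], [-0.335, 0.0, 0.942], [0.0, -1.0, 0.0]]
```

View pics/h1.png

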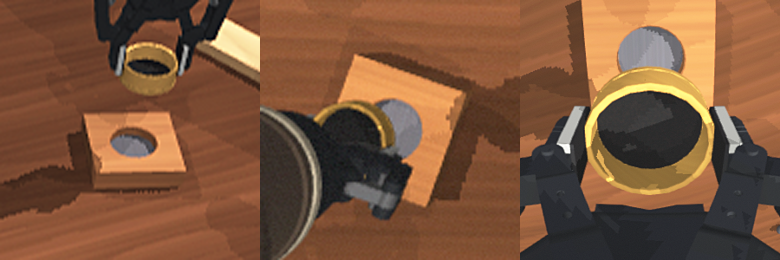

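```bash
python3 w.py pics/w3.png .4749,.2671,.139,.03 .4749,.2671,.139,.0265 .4722,.2685,.024,.0265
python3 - <<'E'
import cv2; f=cv2.imread("pics/w3.png"); cv2.imwrite("pics/w3b.png",cv2.resize(f[160:430,200:440],None,fx=2.2,fy=2.2,interpolation=cv2.INTER_CUBIC))
E
```

```text
[0.473  0.2677 0.1184]
```

View pics/w3b.png

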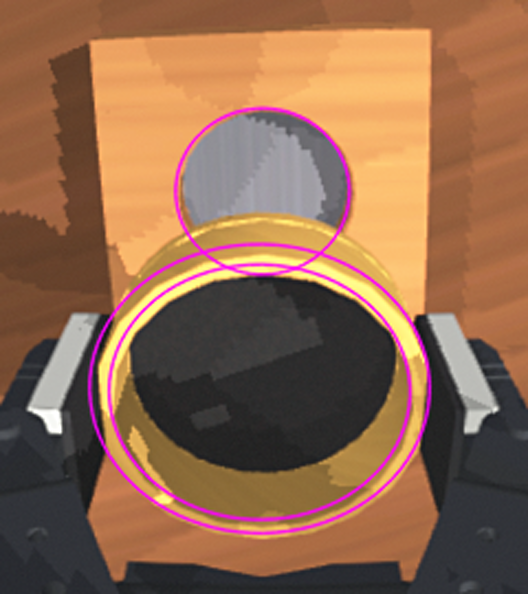

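```bash
cat > rim.py <<'E'
# rim.py left right top bottom radius  -> rim centre in tool frame & world, uses w.pkl
import sys,pickle,numpy as np
from scipy.optimize import least_squares
s,c=pickle.load(open("w.pkl","rb")); R=np.array(s["tool_rot"]);p=np.array(s["tool_pos"]);H=c["hand_eye"]
b=np.array([float(v) for v in sys.argv[1:5]]); r=float(sys.argv[5]); t=np.linspace(0,2*np.pi,200)
def bb(q):
    P=np.c_[q[0]+r*np.cos(t),0*t+q[1],q[2]+r*np.sin(t)]
    P=(P-H[:3,3])@H[:3,:3]; th=np.arctan2(np.hypot(P[:,0],P[:,1]),P[:,2]); ph=np.arctan2(P[:,1],P[:,0])
    u=c["cx"]+c["fx"]*th*np.cos(ph); v=c["cy"]+c["fy"]*th*np.sin(ph); return np.array([u.min(),u.max(),v.min(),v.max()])
o=least_squares(lambda q:bb(q)-b,[0,-.02,0],x_scale=.01); print("tool",o.x.round(4),"world",(R@o.x+p).round(4),"res",o.fun.round(1))
E
python3 rim.py 247.7 394.5 272.7 403.2 .03
```

```text
tool [ 0.0049 -0.0169  0.0015] world [0.4781 0.2675 0.1352] res [-1.5  1.5  1.6 -2. ]
```

>>> arm_command:
  commands:
    - [-0.004,0.02,0,0]
    - [-0.004,0.04,0,0]
    - [-0.004,0.055,0,0]
    - [-0.004,0.065,0,0]
    - [-0.004,0.073,0,0]
    - [-0.004,0.079,0,0]
    - [-0.004,0.082,0,0]
    - [-0.004,0.082,0,0]

```text
time_s: 6.95
tool_pos: [0.469, 0.2693, 0.0362]
tool_rot: [[0.942, -0.0, 0.334], [-0.334, -0.0, 0.942], [-0.0, -1.0, -0.0]]
wrist_force: [0.2, 0.5, -1.0]
finger_gap: 0.668
```

```bash
python3 d.py .4722 .2685 .0255; python3 w.py pics/w4.png .4722,.2685,.024,.0265; python3 - <<'E'
from bench import camera
import cv2,numpy as np
out=[]
for n,(u,v) in(("scene",(415,165)),("wrist",(320,330))):
    f=camera(n)["frame"][:,:,::-1]; w=45 if n!="wrist" else 150
    out.append(cv2.resize(f[v-w:v+w,u-w:u+w],(400,400),interpolation=cv2.INTER_CUBIC))
cv2.imwrite("pics/h2.png",np.hstack(out))
E
```

```text
t 6.95 pos [0.469  0.2693 0.0362] delta tool [0.0033 0.0107 0.0004] gap 0.668 F [ 0.2  0.5 -1. ] R [[0.942, -0.0, 0.334], [-0.334, -0.0, 0.942], [-0.0, -1.0, -0.0]]
[0.469  0.2693 0.0362]
```

View pics/h2.png

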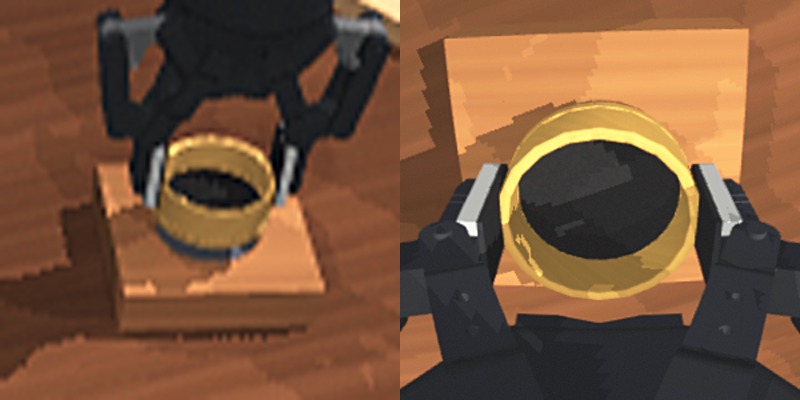

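>>> arm_command:
  commands:
    - [0.001,0.002,0,0]
    - [0.0015,0.004,0,0]
    - [0.0015,0.006,0,0]
    - [0.0015,0.008,0,0]
    - [0.0015,0.009,0,0]
    - [0.0015,0.01,0,0]
    - [0.0015,0.0105,0,0]
    - [0.0015,0.0105,0,0]

```text
time_s: 7.9
tool_pos: [0.4703, 0.2688, 0.0258]
tool_rot: [[0.942, -0.0, 0.334], [-0.334, -0.0, 0.942], [-0.0, -1.0, -0.0]]
wrist_force: [0.2, 0.0, 0.2]
finger_gap: 0.665
```

>>> arm_command:
  commands:
    - [0,0.001,0,0]
    - [0,0.001,0,0]
    - [0,0.001,0,0]
    - [0,0.001,0,0]
    - [0,0.001,0,0]
    - [0,0.001,0,0]
    - [0,0.001,0,0]
    - [0,0.001,0,0]

```text
time_s: 8.7
tool_pos: [0.4704, 0.2688, 0.0255]
tool_rot: [[0.943, 0.0, 0.334], [-0.334, 0.0, 0.943], [0.0, -1.0, 0.0]]
wrist_force: [-3.1, -1.8, 14.5]
finger_gap: 0.667
```

>>> arm_command:
  commands:
    - [0,0,0,0]
    - [0,0,0,0]
    - [0,0,0,0]
    - [0,0,0,0]
    - [0,0,0,0]
    - [0,0,0,0]
    - [0,0,0,0]
    - [0,0,0,0]
  jaw: 1.0

```text
time_s: 9.5
tool_pos: [0.4703, 0.2687, 0.0248]
tool_rot: [[0.942, -0.0, 0.334], [-0.334, -0.0, 0.942], [-0.0, -1.0, -0.0]]
wrist_force: [-0.7, 0.2, 1.3]
finger_gap: 1.006
```

>>> arm_command:
  commands:
    - [0,-0.02,0,0]
    - [0,-0.05,0,0]
    - [0,-0.08,0,0]
    - [0,-0.11,0,0]
    - [0,-0.14,0,0]
    - [0,-0.15,0,0]
    - [0,-0.15,0,0]
    - [0,-0.15,0,0]

```text
time_s: 10.3
tool_pos: [0.4699, 0.2685, 0.174]
tool_rot: [[0.942, -0.001, 0.334], [-0.334, -0.0, 0.942], [-0.001, -1.0, -0.001]]
wrist_force: [-0.7, -0.2, -0.9]
finger_gap: 1.003
```

```bash
python3 d.py .4575 -.036 .17; python3 w.py pics/w5.png .4722,.2685,.046,.03 .4722,.2685,.024,.03;  python3 - <<'E'
from bench import camera
import cv2,numpy as np
out=[]
for n,(u,v) in(("scene",(415,165)),("wrist",(320,230))):
    if n=="wrist": f=cv2.imread("pics/w5.png")
    else: f=camera(n)["frame"][:,:,::-1]
    w=45 if n!="wrist" else 110
    out.append(cv2.resize(f[v-w:v+w,u-w:u+w],(400,400),interpolation=cv2.INTER_CUBIC))
cv2.imwrite("pics/h3.png",np.hstack(out))
E
```

```text
t 10.3 pos [0.4699 0.2685 0.174 ] delta tool [ 0.0901  0.0041 -0.2912] gap 1.003 F [-0.7 -0.2 -0.9] R [[0.942, -0.001, 0.334], [-0.334, -0.0, 0.942], [-0.001, -1.0, -0.001]]
[0.4699 0.2685 0.174 ]
```

View pics/h3.png

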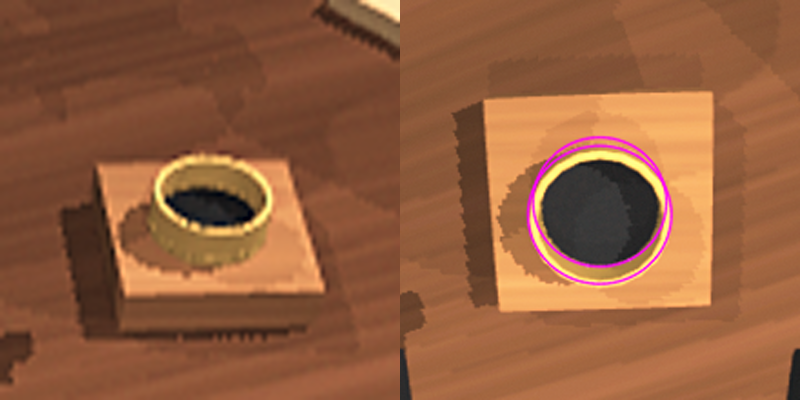

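Pan is seated and level. Moving to the fine sieve.

>>> arm_command:
  commands:
    - [0.01,0,-0.03,0]
    - [0.02,0,-0.07,0]
    - [0.033,0,-0.11,0]
    - [0.045,0,-0.15,0]
    - [0.06,0,-0.19,0]
    - [0.07,0.01,-0.23,0]
    - [0.082,0.02,-0.265,0]
    - [0.09,0.03,-0.29,0]

```text
time_s: 11.2
tool_pos: [0.4574, -0.0367, 0.1435]
tool_rot: [[0.942, -0.001, 0.335], [-0.335, 0.0, 0.942], [-0.001, -1.0, -0.0]]
wrist_force: [0.1, -0.3, 0.1]
finger_gap: 1.0
```

>>> arm_command:
  commands:
    - [0,0,0,0]
    - [0,0,0,0]
    - [0,0,0,0]
    - [0,0,0,0]
    - [0,0,0,0]
    - [0,0,0,0]
    - [0,0,0,0]
    - [0,0,0,0]

```text
time_s: 12.0
tool_pos: [0.4583, -0.0345, 0.1449]
tool_rot: [[0.943, 0.0, 0.334], [-0.334, -0.0, 0.943], [0.0, -1.0, 0.0]]
wrist_force: [-0.2, 0.3, -1.1]
finger_gap: 0.998
```

```bash
python3 d.py .4575 -.036 .006; python3 w.py pics/w6.png .4575,-.036,.026,.03 .4575,-.036,.008,.03;  python3 - <<'E'
from bench import camera
import pickle
from h import *
for n in("top","scene"):
    c=camera(n); x,i=fit(c,(.472,.2685),cyl(.024,.046)); print(n,x.round(4),round(i,3)); cv2.imwrite(f"pics/{n}6.png",c["frame"][:,:,::-1])
E
```

```text
t 12.0 pos [ 0.4583 -0.0345  0.1449] delta tool [-0.0003  0.1389 -0.0017] gap 0.998 F [-0.2  0.3 -1.1] R [[0.943, 0.0, 0.334], [-0.334, -0.0, 0.943], [0.0, -1.0, 0.0]]
[ 0.4583 -0.0345  0.1449]
top [0.4729 0.2672] 0.937
scene [0.4704 0.2701] 0.935
```

View pics/w6.png

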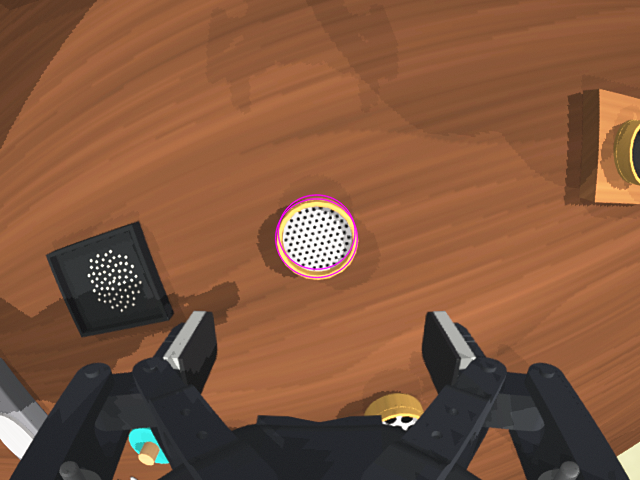

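The fine sieve at (317,237) matches its overlay.

>>> arm_command:
  commands:
    - [0,0.03,-0.001,0]
    - [0,0.06,-0.001,0]
    - [0,0.085,-0.001,0]
    - [0,0.107,-0.001,0]
    - [0,0.124,-0.001,0]
    - [0,0.133,-0.001,0]
    - [0,0.138,-0.001,0]
    - [0,0.138,-0.001,0]

```text
time_s: 12.95
tool_pos: [0.4579, -0.0356, 0.0067]
tool_rot: [[0.942, -0.0, 0.334], [-0.334, 0.0, 0.942], [-0.0, -1.0, -0.0]]
wrist_force: [0.3, 0.0, 1.0]
finger_gap: 1.003
```

>>> arm_command:
  commands:
    - [0,0,0,0]
    - [0,0,0,0]
    - [0,0,0,0]
    - [0,0,0,0]
    - [0,0,0,0]
    - [0,0,0,0]
    - [0,0,0,0]
    - [0,0,0,0]
  jaw: 0.0

```text
time_s: 13.75
tool_pos: [0.4584, -0.0357, 0.0079]
tool_rot: [[0.943, 0.002, 0.334], [-0.334, -0.0, 0.943], [0.002, -1.0, 0.0]]
wrist_force: [-2.3, 0.2, 16.6]
finger_gap: 0.666
```

```bash
python3 d.py .4717 .2687 .13
```

```text
t 13.75 pos [ 0.4584 -0.0357  0.0079] delta tool [-0.089  -0.1222  0.2913] gap 0.666 F [-2.3  0.2 16.6] R [[0.943, 0.002, 0.334], [-0.334, -0.0, 0.943], [0.002, -1.0, 0.0]]
```

>>> arm_command:
  commands:
    - [0,-0.02,0,0]
    - [0,-0.04,0,0]
    - [0,-0.07,0,0]
    - [0,-0.1,0.0,0]
    - [-0.005,-0.12,0.018,0]
    - [-0.014,-0.125,0.045,0]
    - [-0.026,-0.125,0.085,0]
    - [-0.038,-0.125,0.125,0]

```text
time_s: 14.55
tool_pos: [0.4641, 0.096, 0.1329]
tool_rot: [[0.942, 0.002, 0.336], [-0.336, 0.0, 0.942], [0.002, -1.0, 0.001]]
wrist_force: [1.0, -0.2, -0.7]
finger_gap: 0.664
```

>>> arm_command:
  commands:
    - [-0.012,0,0.04,0]
    - [-0.024,0,0.08,0]
    - [-0.036,0,0.115,0]
    - [-0.044,0,0.143,0]
    - [-0.049,0,0.16,0]
    - [-0.051,0,0.166,0]
    - [-0.051,0,0.166,0]
    - [-0.051,0,0.166,0]

```text
time_s: 15.35
tool_pos: [0.4711, 0.2673, 0.1318]
tool_rot: [[0.942, -0.0, 0.335], [-0.335, -0.0, 0.942], [-0.0, -1.0, -0.001]]
wrist_force: [-0.2, -0.3, -0.8]
finger_gap: 0.665
```

```bash
python3 d.py .4717 .2687 .0455;python3 w.py pics/w7.png .4717,.2687,.046,.03;  python3 - <<'E'
from bench import camera
import cv2,numpy as np
out=[]
for n,(u,v) in(("scene",(415,155)),("wrist",(320,280))):
    if n=="wrist": f=cv2.imread("pics/w7.png")
    else: f=camera(n)["frame"][:,:,::-1]
    w=55 if n!="wrist" else 130
    out.append(cv2.resize(f[v-w:v+w,u-w:u+w],(400,400),interpolation=cv2.INTER_CUBIC))
cv2.imwrite("pics/h4.png",np.hstack(out))
E
```

```text
t 15.35 pos [0.4711 0.2673 0.1318] delta tool [0.0001 0.0863 0.0015] gap 0.665 F [-0.2 -0.3 -0.8] R [[0.942, -0.0, 0.335], [-0.335, -0.0, 0.942], [-0.0, -1.0, -0.001]]
[0.4711 0.2673 0.1318]
```

View pics/h4.png

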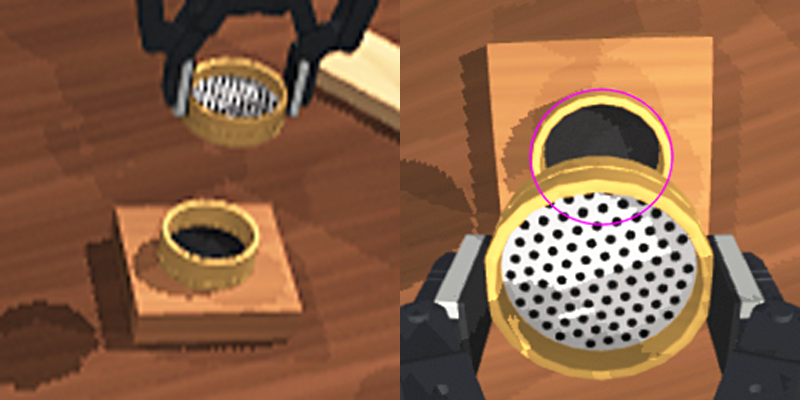

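>>> arm_command:
  commands:
    - [0.001,0.015,0.001,0]
    - [0.001,0.035,0.001,0]
    - [0.001,0.05,0.001,0]
    - [0.001,0.06,0.001,0]
    - [0.001,0.067,0.001,0]
    - [0.001,0.072,0.001,0]
    - [0.001,0.075,0.001,0]
    - [0.001,0.075,0.001,0]

```text
time_s: 16.25
tool_pos: [0.4726, 0.269, 0.0568]
tool_rot: [[0.942, 0.0, 0.334], [-0.334, -0.0, 0.942], [0.0, -1.0, -0.0]]
wrist_force: [-0.7, -0.7, -1.1]
finger_gap: 0.662
```

```bash
python3 d.py .4717 .2687 .0455;python3 w.py pics/w8.png;  python3 - <<'E'
from bench import camera
import cv2,numpy as np
out=[]
for n,(u,v) in(("scene",(415,165)),("wrist",(320,330))):
    if n=="wrist": f=cv2.imread("pics/w8.png")
    else: f=camera(n)["frame"][:,:,::-1]
    w=40 if n!="wrist" else 130
    out.append(cv2.resize(f[v-w:v+w,u-w:u+w],(400,400),interpolation=cv2.INTER_CUBIC))
cv2.imwrite("pics/h5.png",np.hstack(out))
E
```

```text
t 16.25 pos [0.4726 0.269  0.0568] delta tool [-0.0008  0.0113 -0.0006] gap 0.662 F [-0.7 -0.7 -1.1] R [[0.942, 0.0, 0.334], [-0.334, -0.0, 0.942], [0.0, -1.0, -0.0]]
[0.4726 0.269  0.0568]
```

View pics/h5.png

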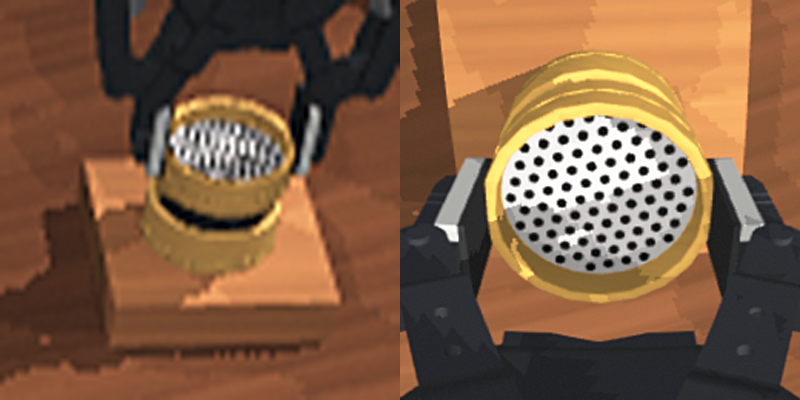

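The fine sieve looks offset in the scene crop (fine 160–293, pan 143–278), so I'll quantify it.

```bash
cat > ov.py <<'E'
import sys
from bench import camera
from h import *
out=sys.argv[1]; c=camera("scene"); u,v=[int(t) for t in sys.argv[2].split(",")]; w=int(sys.argv[3]); S=600//(2*w)
f=cv2.resize(c["frame"][v-w:v+w,u-w:u+w,::-1],None,fx=S,fy=S,interpolation=cv2.INTER_CUBIC)
for i,a_ in enumerate(sys.argv[4:]):
    x,y,z,r=map(float,a_.split(",")); q=(proj(c,circ(x,y,z,r))-[u-w,v-w]+.5)*S-.5
    cv2.polylines(f,[(q*16).round().astype(int)],True,[(255,0,255),(255,255,0),(0,255,0)][i%3],1,cv2.LINE_AA,4)
cv2.imwrite(out,f)
E
python3 ov.py pics/o1.png 415,165 40 .4704,.2701,.046,.03 .4713,.2704,.0756,.03 .4713,.2704,.0576,.03
```

```text
(no output)
```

View pics/o1.png

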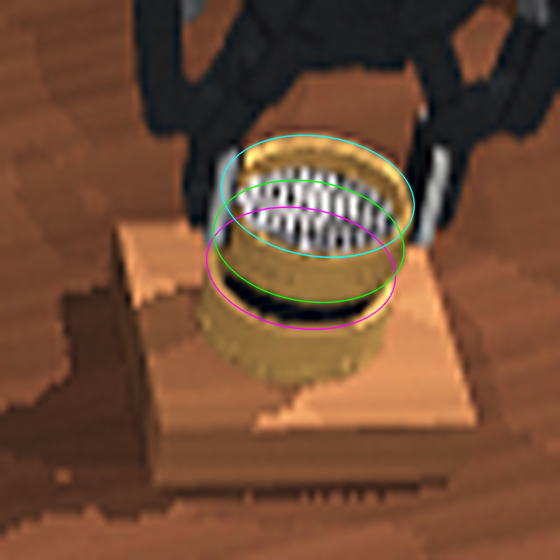

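Overlays agree to about 1–2 mm, so most of that offset was perspective. Lowering.

>>> arm_command:
  commands:
    - [-0.0005,0.002,-0.001,0]
    - [-0.0005,0.004,-0.001,0]
    - [-0.0005,0.006,-0.001,0]
    - [-0.0005,0.008,-0.001,0]
    - [-0.0005,0.0095,-0.001,0]
    - [-0.0005,0.0105,-0.001,0]
    - [-0.0005,0.0115,-0.001,0]
    - [-0.0005,0.0115,-0.001,0]

```text
time_s: 17.2
tool_pos: [0.4717, 0.2682, 0.0459]
tool_rot: [[0.943, 0.0, 0.334], [-0.334, 0.0, 0.943], [0.0, -1.0, 0.0]]
wrist_force: [-3.3, -1.8, 14.5]
finger_gap: 0.665
```

>>> arm_command:
  commands:
    - [0,0,0,0]
    - [0,0,0,0]
    - [0,0,0,0]
    - [0,0,0,0]
    - [0,0,0,0]
    - [0,0,0,0]
    - [0,0,0,0]
    - [0,0,0,0]
  jaw: 1.0

```text
time_s: 18.0
tool_pos: [0.4718, 0.2682, 0.0453]
tool_rot: [[0.942, -0.0, 0.334], [-0.334, -0.0, 0.942], [-0.0, -1.0, -0.0]]
wrist_force: [-0.0, -0.6, -0.1]
finger_gap: 1.0
```

>>> arm_command:
  commands:
    - [0,-0.02,0,0]
    - [0,-0.05,0,0]
    - [0,-0.08,0,0]
    - [0,-0.11,0,0]
    - [0,-0.12,0,0]
    - [0,-0.12,0,0]
    - [0,-0.12,0,0]
    - [0,-0.12,0,0]

```text
time_s: 18.8
tool_pos: [0.471, 0.2679, 0.164]
tool_rot: [[0.942, -0.002, 0.334], [-0.334, -0.001, 0.942], [-0.001, -1.0, -0.002]]
wrist_force: [0.5, -0.0, 0.1]
finger_gap: 0.993
```

```bash
python3 d.py .6595 -.0265 .15; python3 ov.py pics/o2.png 415,165 40 .4704,.2701,.046,.03 .4704,.2701,.064,.03
```

```text
t 18.8 pos [0.471  0.2679 0.164 ] delta tool [ 0.276   0.0139 -0.2144] gap 0.993 F [ 0.5 -0.   0.1] R [[0.942, -0.002, 0.334], [-0.334, -0.001, 0.942], [-0.001, -1.0, -0.002]]
```

View pics/o2.png

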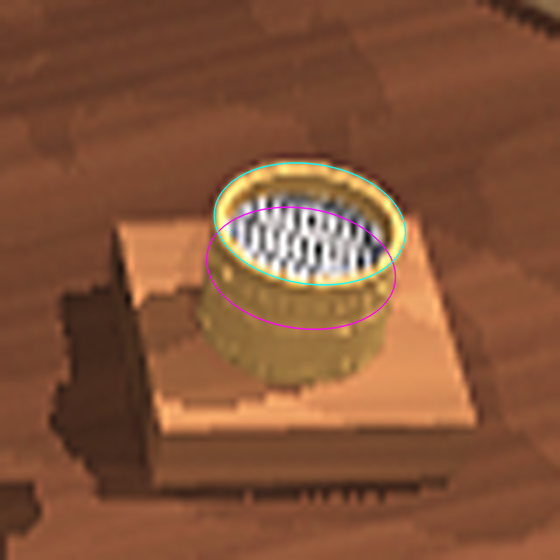

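The fine sieve is home: its rim matches the predicted seated ring. Next the coarse sieve.

>>> arm_command:
  commands:
    - [0.024,0,-0.018,0]
    - [0.055,0,-0.043,0]
    - [0.09,0,-0.07,0]
    - [0.125,0,-0.097,0]
    - [0.16,0,-0.124,0]
    - [0.195,0,-0.151,0]
    - [0.23,0.0,-0.179,0]
    - [0.26,0.01,-0.202,0]

```text
time_s: 19.65
tool_pos: [0.6506, -0.0113, 0.1551]
tool_rot: [[0.942, 0.001, 0.335], [-0.335, -0.0, 0.942], [0.001, -1.0, 0.0]]
wrist_force: [0.7, 0.2, -0.0]
finger_gap: 0.999
```

>>> arm_command:
  commands:
    - [0.016,0,-0.012,0]
    - [0.016,0,-0.012,0]
    - [0.016,0,-0.012,0]
    - [0.016,0,-0.012,0]
    - [0.016,0,-0.012,0]
    - [0.016,0,-0.012,0]
    - [0.016,0,-0.012,0]
    - [0.016,0,-0.012,0]

```text
time_s: 20.45
tool_pos: [0.6603, -0.0254, 0.1555]
tool_rot: [[0.943, 0.0, 0.334], [-0.334, -0.0, 0.943], [0.0, -1.0, 0.0]]
wrist_force: [0.3, 1.0, -0.1]
finger_gap: 1.003
```

```bash
python3 d.py .6595 -.0265 .015; python3 w.py pics/w9.png .6595,-.0265,.038,.03 .6595,-.0265,.008,.03
```

```text
t 20.45 pos [ 0.6603 -0.0254  0.1555] delta tool [-0.0004  0.1405 -0.0013] gap 1.003 F [ 0.3  1.  -0.1] R [[0.943, 0.0, 0.334], [-0.334, -0.0, 0.943], [0.0, -1.0, 0.0]]
[ 0.6603 -0.0254  0.1555]
```

View pics/w9.png

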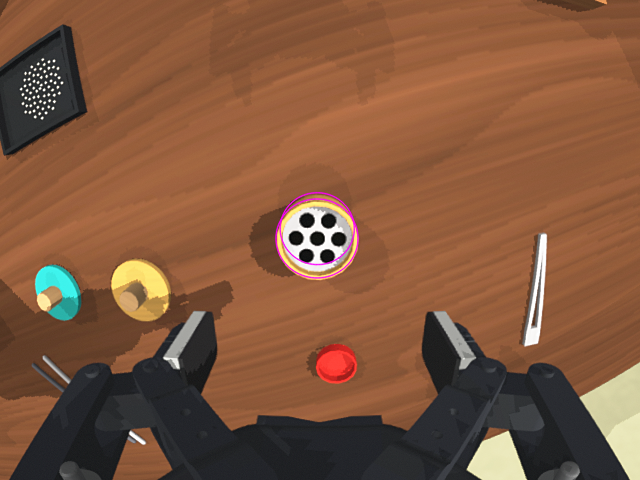

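Coarse at (317,238) agrees with its overlay. The red cap at (336,363) is about 125 mm away, clear of the fingers.

>>> arm_command:
  commands:
    - [0,0.03,-0.001,0]
    - [0,0.06,-0.001,0]
    - [0,0.085,-0.001,0]
    - [0,0.107,-0.001,0]
    - [0,0.125,-0.001,0]
    - [0,0.136,-0.001,0]
    - [0,0.141,-0.001,0]
    - [0,0.141,-0.001,0]

```text
time_s: 21.3
tool_pos: [0.6599, -0.0266, 0.0141]
tool_rot: [[0.942, -0.0, 0.334], [-0.334, 0.0, 0.942], [-0.0, -1.0, -0.0]]
wrist_force: [-0.2, 0.4, -0.8]
finger_gap: 1.003
```

>>> arm_command:
  commands:
    - [0,0,0,0]
    - [0,0,0,0]
    - [0,0,0,0]
    - [0,0,0,0]
    - [0,0,0,0]
    - [0,0,0,0]
    - [0,0,0,0]
    - [0,0,0,0]
  jaw: 0.0

```text
time_s: 22.1
tool_pos: [0.6607, -0.0268, 0.0158]
tool_rot: [[0.942, 0.002, 0.334], [-0.334, -0.0, 0.942], [0.002, -1.0, 0.0]]
wrist_force: [-2.1, -0.7, 11.1]
finger_gap: 0.68
```

```bash
python3 d.py .4717 .2687 .16
```

```text
t 22.1 pos [ 0.6607 -0.0268  0.0158] delta tool [-0.2766 -0.1445  0.2154] gap 0.68 F [-2.1 -0.7 11.1] R [[0.942, 0.002, 0.334], [-0.334, -0.0, 0.942], [0.002, -1.0, 0.0]]
```

>>> arm_command:
  commands:
    - [0,-0.02,0,0]
    - [0,-0.04,0,0]
    - [0,-0.07,0,0]
    - [0,-0.1,0.0,0]
    - [-0.015,-0.125,0.012,0]
    - [-0.04,-0.14,0.031,0]
    - [-0.07,-0.145,0.054,0]
    - [-0.1,-0.145,0.078,0]

```text
time_s: 22.9
tool_pos: [0.5919, 0.081, 0.1611]
tool_rot: [[0.942, 0.003, 0.335], [-0.335, 0.0, 0.942], [0.003, -1.0, 0.001]]
wrist_force: [0.6, 0.9, -1.8]
finger_gap: 0.681
```

>>> arm_command:
  commands:
    - [-0.035,0,0.027,0]
    - [-0.07,0,0.054,0]
    - [-0.105,0,0.081,0]
    - [-0.135,0,0.105,0]
    - [-0.16,0,0.124,0]
    - [-0.173,0,0.134,0]
    - [-0.176,0,0.138,0]
    - [-0.176,0,0.138,0]

```text
time_s: 23.7
tool_pos: [0.4725, 0.2694, 0.1597]
tool_rot: [[0.943, 0.001, 0.333], [-0.333, 0.0, 0.943], [0.001, -1.0, 0.0]]
wrist_force: [0.1, -0.2, -0.9]
finger_gap: 0.683
```

```bash
python3 d.py .4717 .2687 .0718; python3 ov.py pics/o3.png 415,150 50 .4704,.2701,.064,.03
```

```text
t 23.7 pos [0.4725 0.2694 0.1597] delta tool [-0.0006  0.0879 -0.001 ] gap 0.683 F [ 0.1 -0.2 -0.9] R [[0.943, 0.001, 0.333], [-0.333, 0.0, 0.943], [0.001, -1.0, 0.0]]
```

View pics/o3.png

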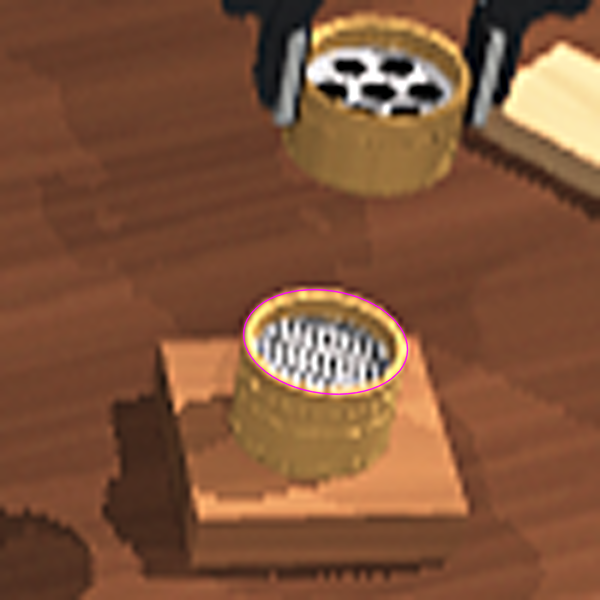

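Held level. Lower to about 3 mm above contact, then seat.

>>> arm_command:
  commands:
    - [0.0005,0.015,-0.001,0]
    - [0.0005,0.035,-0.001,0]
    - [0.0005,0.05,-0.001,0]
    - [0.0005,0.062,-0.001,0]
    - [0.0005,0.07,-0.001,0]
    - [0.0005,0.075,-0.001,0]
    - [0.0005,0.077,-0.001,0]
    - [0.0005,0.077,-0.001,0]

```text
time_s: 24.55
tool_pos: [0.4724, 0.268, 0.0824]
tool_rot: [[0.942, 0.0, 0.334], [-0.334, 0.0, 0.942], [0.0, -1.0, 0.0]]
wrist_force: [0.3, 0.3, -2.1]
finger_gap: 0.68
```

```bash
python3 d.py .4722 .2683 .0718; python3 ov.py pics/o4.png 415,150 50 .4704,.2701,.064,.03 .4704,.2701,.1047,.03
```

```text
t 24.55 pos [0.4724 0.268  0.0824] delta tool [-0.0003  0.0106  0.0002] gap 0.68 F [ 0.3  0.3 -2.1] R [[0.942, 0.0, 0.334], [-0.334, 0.0, 0.942], [0.0, -1.0, 0.0]]
```

View pics/o4.png

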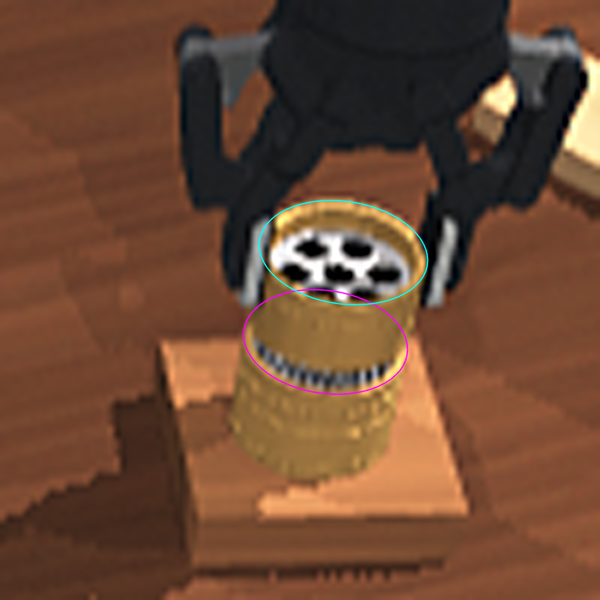

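>>> arm_command:
  commands:
    - [0,0.002,0,0]
    - [0,0.004,0,0]
    - [0,0.006,0,0]
    - [0,0.008,0,0]
    - [0,0.0095,0,0]
    - [0,0.0105,0,0]
    - [0,0.0115,0,0]
    - [0,0.0115,0,0]

```text
time_s: 25.4
tool_pos: [0.4722, 0.2681, 0.0717]
tool_rot: [[0.942, 0.0, 0.334], [-0.334, 0.0, 0.942], [0.0, -1.0, 0.0]]
wrist_force: [-6.8, -2.6, 21.2]
finger_gap: 0.683
```

>>> arm_command:
  commands:
    - [0,-0.0005,0,0]
    - [0,-0.0005,0,0]
    - [0,-0.0005,0,0]
    - [0,-0.0005,0,0]
    - [0,-0.0005,0,0]
    - [0,-0.0005,0,0]
    - [0,-0.0005,0,0]
    - [0,-0.0005,0,0]
  jaw: 1.0

```text
time_s: 26.2
tool_pos: [0.4723, 0.2681, 0.0713]
tool_rot: [[0.942, -0.0, 0.334], [-0.334, 0.0, 0.942], [-0.0, -1.0, 0.0]]
wrist_force: [-1.3, -0.2, -0.7]
finger_gap: 1.0
```

>>> arm_command:
  commands:
    - [0,-0.02,0,0]
    - [0,-0.05,0,0]
    - [0,-0.08,0,0]
    - [0,-0.1,0,0]
    - [0,-0.11,0,0]
    - [0,-0.11,0,0]
    - [0,-0.11,0,0]
    - [0,-0.11,0,0]

```text
time_s: 27.0
tool_pos: [0.4716, 0.2678, 0.1801]
tool_rot: [[0.942, -0.002, 0.334], [-0.334, -0.001, 0.942], [-0.001, -1.0, -0.001]]
wrist_force: [0.5, 0.2, -0.1]
finger_gap: 0.999
```

```bash
python3 d.py .6555 -.198 .18; python3 ov.py pics/o5.png 415,150 50 .4704,.2701,.064,.03 .4704,.2701,.094,.03
```

```text
t 27.0 pos [0.4716 0.2678 0.1801] delta tool [ 3.290e-01  2.000e-04 -3.775e-01] gap 0.999 F [ 0.5  0.2 -0.1] R [[0.942, -0.002, 0.334], [-0.334, -0.001, 0.942], [-0.001, -1.0, -0.001]]
```

View pics/o5.png

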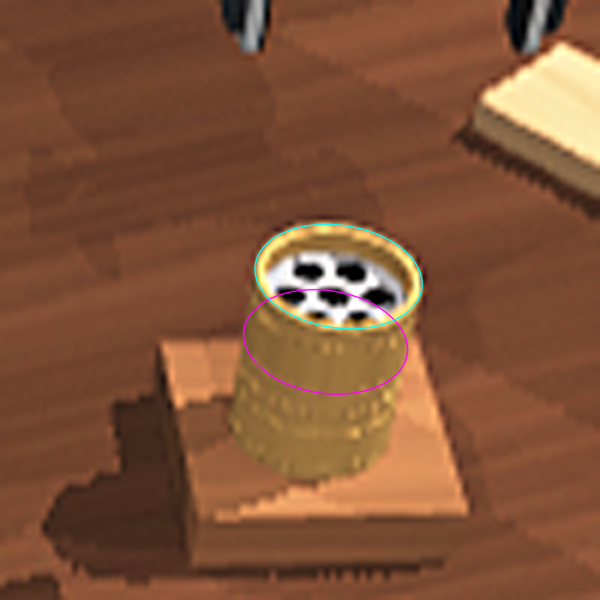

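Coarse is home: its rim matches the seated ring at z=94 mm. Next the lid, with the jaw half open.

>>> arm_command:
  commands:
    - [0.02,0,-0.023,0]
    - [0.045,0,-0.052,0]
    - [0.072,0,-0.082,0]
    - [0.1,0,-0.115,0]
    - [0.13,0,-0.149,0]
    - [0.16,0,-0.183,0]
    - [0.19,0.0,-0.218,0]
    - [0.22,0.0,-0.252,0]
  jaw: 0.55

```text
time_s: 27.85
tool_pos: [0.5953, -0.0449, 0.1804]
tool_rot: [[0.942, -0.001, 0.334], [-0.334, 0.0, 0.942], [-0.001, -1.0, -0.0]]
wrist_force: [0.9, 0.8, 0.1]
finger_gap: 0.548
```

>>> arm_command:
  commands:
    - [0.03,0,-0.034,0]
    - [0.055,0,-0.063,0]
    - [0.08,0,-0.092,0]
    - [0.1,0.01,-0.115,0]
    - [0.109,0.02,-0.125,0]
    - [0.109,0.03,-0.125,0]
    - [0.109,0.03,-0.125,0]
    - [0.109,0.03,-0.125,0]

```text
time_s: 28.65
tool_pos: [0.6557, -0.1958, 0.1508]
tool_rot: [[0.943, -0.001, 0.333], [-0.333, 0.001, 0.943], [-0.002, -1.0, 0.0]]
wrist_force: [0.3, 0.3, 0.3]
finger_gap: 0.548
```

```bash
python3 d.py .6555 -.198 .0185; python3 w.py pics/w10.png .6555,-.198,.014,.03 .6555,-.198,.036,.01
```

```text
t 28.65 pos [ 0.6557 -0.1958  0.1508] delta tool [ 0.0008  0.1323 -0.0021] gap 0.548 F [0.3 0.3 0.3] R [[0.943, -0.001, 0.333], [-0.333, 0.001, 0.943], [-0.002, -1.0, 0.0]]
[ 0.6557 -0.1958  0.1508]
```

View pics/w10.png

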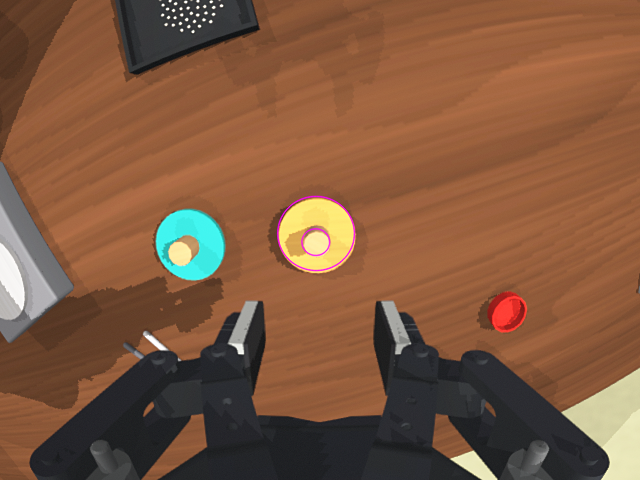

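Brass lid at (316,234) with its knob at (315,242) matches the overlay. The turquoise look-alike at (190,245) is clear of the fingers.

>>> arm_command:
  commands:
    - [0.0005,0.03,-0.002,0]
    - [0.0005,0.06,-0.002,0]
    - [0.0005,0.085,-0.002,0]
    - [0.0005,0.105,-0.002,0]
    - [0.0005,0.119,-0.002,0]
    - [0.0005,0.128,-0.002,0]
    - [0.0005,0.132,-0.002,0]
    - [0.0005,0.132,-0.002,0]

```text
time_s: 29.5
tool_pos: [0.6563, -0.1992, 0.0195]
tool_rot: [[0.943, 0.0, 0.334], [-0.334, -0.0, 0.943], [0.0, -1.0, -0.0]]
wrist_force: [-0.3, -0.6, 0.3]
finger_gap: 0.549
```

>>> arm_command:
  commands:
    - [0,0,0,0]
    - [0,0,0,0]
    - [0,0,0,0]
    - [0,0,0,0]
    - [0,0,0,0]
    - [0,0,0,0]
    - [0,0,0,0]
    - [0,0,0,0]
  jaw: 0.0

```text
time_s: 30.3
tool_pos: [0.6567, -0.1995, 0.0205]
tool_rot: [[0.942, 0.001, 0.334], [-0.334, -0.0, 0.942], [0.001, -1.0, -0.0]]
wrist_force: [-1.8, 0.8, 6.4]
finger_gap: 0.203
```

```bash
python3 d.py .4717 .2687 .18; python3 w.py pics/w11.png
```

```text
t 30.3 pos [ 0.6567 -0.1995  0.0205] delta tool [-0.3306 -0.16    0.3795] gap 0.203 F [-1.8  0.8  6.4] R [[0.942, 0.001, 0.334], [-0.334, -0.0, 0.942], [0.001, -1.0, -0.0]]
[ 0.6567 -0.1995  0.0205]
```

View pics/w11.png

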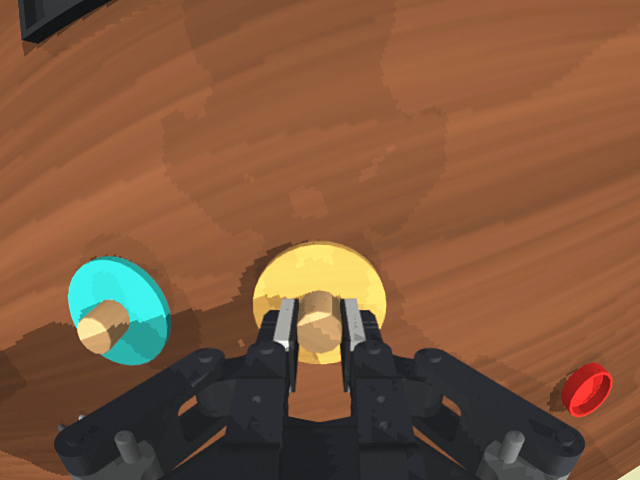

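>>> arm_command:
  commands:
    - [0,-0.02,0,0]
    - [0,-0.04,0,0]
    - [0,-0.07,0,0]
    - [0,-0.1,0.0,0]
    - [-0.012,-0.13,0.014,0]
    - [-0.035,-0.15,0.04,0]
    - [-0.062,-0.16,0.072,0]
    - [-0.09,-0.16,0.103,0]

```text
time_s: 31.15
tool_pos: [0.6062, -0.0713, 0.1817]
tool_rot: [[0.942, 0.004, 0.335], [-0.335, -0.001, 0.942], [0.004, -1.0, 0.001]]
wrist_force: [0.8, 0.4, -1.3]
finger_gap: 0.2
```

>>> arm_command:
  commands:
    - [-0.03,0,0.034,0]
    - [-0.06,0,0.069,0]
    - [-0.09,0,0.103,0]
    - [-0.12,0,0.138,0]
    - [-0.15,0,0.173,0]
    - [-0.18,0,0.207,0]
    - [-0.205,0,0.236,0]
    - [-0.225,0,0.26,0]

```text
time_s: 31.95
tool_pos: [0.4796, 0.2501, 0.18]
tool_rot: [[0.943, 0.001, 0.333], [-0.333, 0.001, 0.943], [0.001, -1.0, 0.001]]
wrist_force: [1.1, -0.2, -1.1]
finger_gap: 0.2
```

>>> arm_command:
  commands:
    - [-0.01,0,0.011,0]
    - [-0.0145,0,0.0165,0]
    - [-0.0145,0,0.0165,0]
    - [-0.0145,0,0.0165,0]
    - [-0.0145,0,0.0165,0]
    - [-0.0145,0,0.0165,0]
    - [-0.0145,0,0.0165,0]
    - [-0.0145,0,0.0165,0]

```text
time_s: 32.75
tool_pos: [0.4726, 0.2682, 0.1793]
tool_rot: [[0.942, -0.0, 0.335], [-0.335, -0.0, 0.942], [-0.0, -1.0, -0.0]]
wrist_force: [0.9, -0.1, -0.3]
finger_gap: 0.204
```

```bash
python3 d.py .4722 .2683 .1065; python3 ov.py pics/o6.png 415,140 50 .4704,.2701,.094,.03
```

```text
t 32.75 pos [0.4726 0.2682 0.1793] delta tool [-0.0004  0.0728 -0.    ] gap 0.204 F [ 0.9 -0.1 -0.3] R [[0.942, -0.0, 0.335], [-0.335, -0.0, 0.942], [-0.0, -1.0, -0.0]]
```

View pics/o6.png

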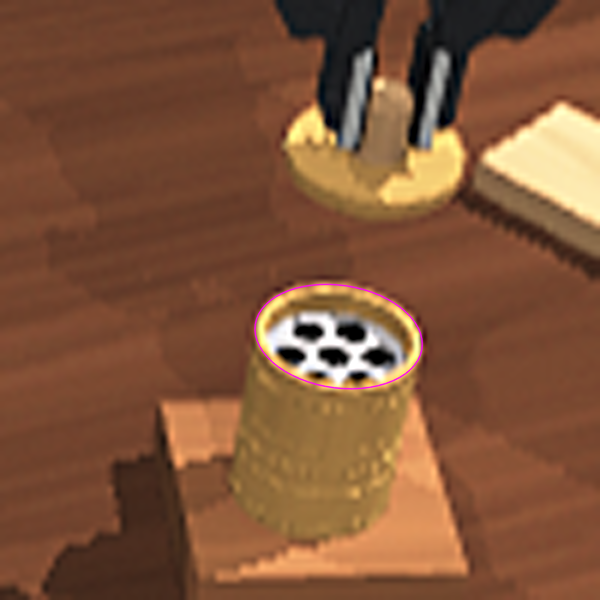

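>>> arm_command:
  commands:
    - [0,0.015,0,0]
    - [0,0.03,0,0]
    - [0,0.042,0,0]
    - [0,0.051,0,0]
    - [0,0.057,0,0]
    - [0,0.06,0,0]
    - [0,0.062,0,0]
    - [0,0.062,0,0]

```text
time_s: 33.6
tool_pos: [0.4725, 0.2686, 0.1174]
tool_rot: [[0.942, 0.0, 0.334], [-0.334, 0.0, 0.942], [0.0, -1.0, 0.0]]
wrist_force: [0.5, 0.1, -0.2]
finger_gap: 0.203
```

```bash
python3 d.py .4722 .2683 .1065; python3 ov.py pics/o7.png 415,140 50 .4704,.2701,.094,.03 .4704,.2701,.1107,.03
```

```text
t 33.6 pos [0.4725 0.2686 0.1174] delta tool [-0.0002  0.0109 -0.0004] gap 0.203 F [ 0.5  0.1 -0.2] R [[0.942, 0.0, 0.334], [-0.334, 0.0, 0.942], [0.0, -1.0, 0.0]]
```

View pics/o7.png

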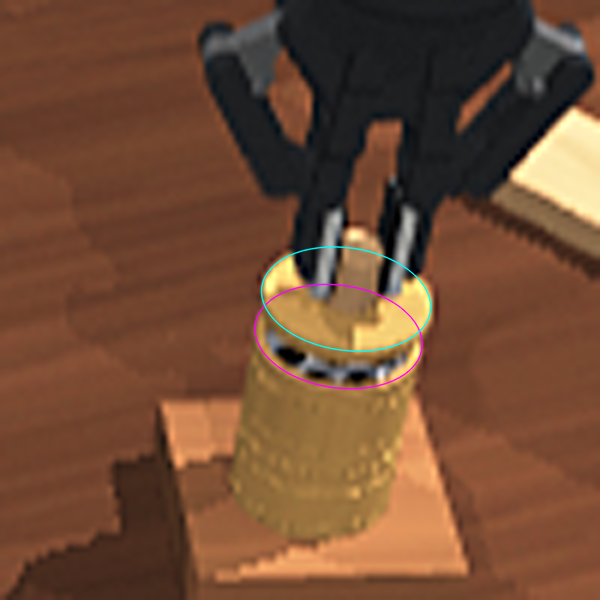

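Aligned within about 1 mm. Seating.

>>> arm_command:
  commands:
    - [0,0.002,0,0]
    - [0,0.004,0,0]
    - [0,0.006,0,0]
    - [0,0.008,0,0]
    - [0,0.0095,0,0]
    - [0,0.0105,0,0]
    - [0,0.0113,0,0]
    - [0,0.0113,0,0]

```text
time_s: 34.45
tool_pos: [0.4725, 0.2686, 0.1063]
tool_rot: [[0.942, 0.0, 0.334], [-0.334, 0.0, 0.942], [0.0, -1.0, 0.0]]
wrist_force: [-2.6, -1.1, 6.9]
finger_gap: 0.204
```

>>> arm_command:
  commands:
    - [0,0,0,0]
    - [0,0,0,0]
    - [0,0,0,0]
    - [0,0,0,0]
    - [0,0,0,0]
    - [0,0,0,0]
    - [0,0,0,0]
    - [0,0,0,0]
  jaw: 0.7

```text
time_s: 35.25
tool_pos: [0.4724, 0.2685, 0.106]
tool_rot: [[0.943, -0.0, 0.334], [-0.334, -0.0, 0.943], [-0.0, -1.0, -0.0]]
wrist_force: [-0.9, 0.7, 0.5]
finger_gap: 0.699
```

>>> arm_command:
  commands:
    - [0,-0.02,0,0]
    - [0,-0.05,0,0]
    - [0,-0.08,0,0]
    - [0,-0.1,0,0]
    - [0.03,-0.1,-0.03,0]
    - [0.06,-0.1,-0.06,0]
    - [0.09,-0.1,-0.09,0]
    - [0.12,-0.1,-0.12,0]

```text
time_s: 36.05
tool_pos: [0.5459, 0.1139, 0.2062]
tool_rot: [[0.943, 0.0, 0.334], [-0.334, 0.0, 0.943], [0.0, -1.0, 0.0]]
wrist_force: [0.7, -0.3, 0.4]
finger_gap: 0.702
```

```bash
python3 d.py .4722 .2683 .1065; python3 ov.py pics/o8.png 415,140 50 .4704,.2701,.1,.03 .4704,.2701,.122,.01; python3 - <<'E'
from bench import camera
import cv2
for n in("scene","top"): cv2.imwrite(f"pics/{n}9.png",camera(n)["frame"][:,:,::-1])
E
```

```text
t 36.05 pos [0.5459 0.1139 0.2062] delta tool [-0.121   0.0997  0.121 ] gap 0.702 F [ 0.7 -0.3  0.4] R [[0.943, 0.0, 0.334], [-0.334, 0.0, 0.943], [0.0, -1.0, 0.0]]
```

View pics/o8.png

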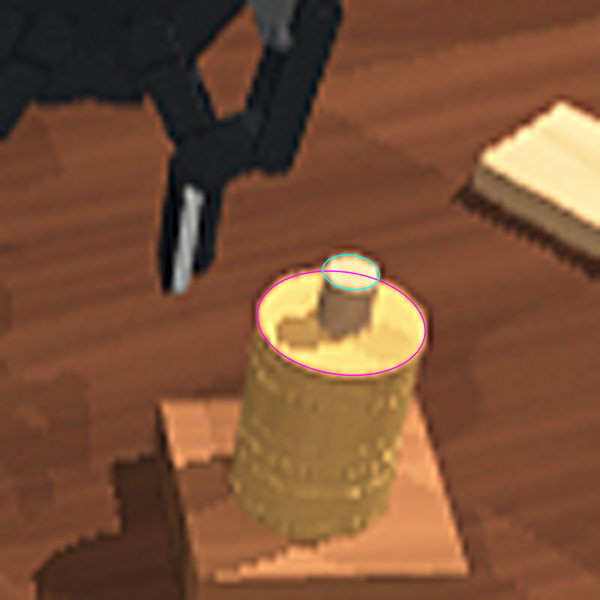

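View pics/scene9.png

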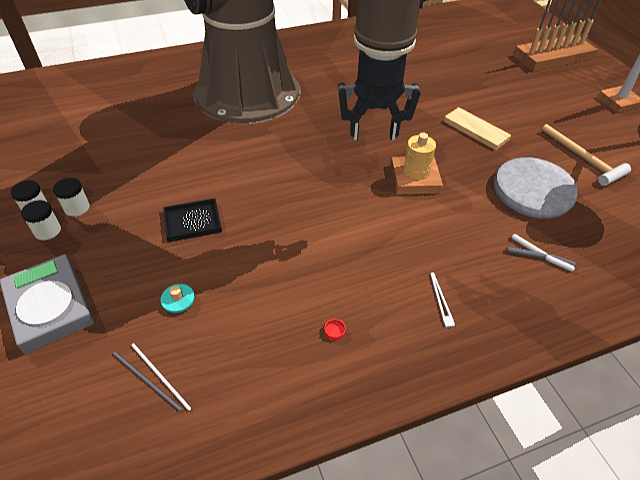

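The tower at (420,160) stands straight, with lid disc and knob on the predicted seated outlines. The tray, cap, tweezers and turquoise lid are at their original pixels. I'll hand the job in.

```bash
python3 -c "
from bench import ticket
print(ticket.sign_off())"
```

```text
the job is handed in; nothing more can be done
None
```

The tower is assembled on the block in order (pan, fine sieve, coarse sieve, brass lid), released, and handed in at about 36 s of the 104 s allowed.

**Seating:** each piece met contact at the height worked out from its grasp. After each release, the camera picture showed it level. The rims of the fine and coarse sieves and the lid's disc and knob lie on their predicted seated outlines, to about 1 px.

**Bystanders:** in the last scene picture the tray, red cap, tweezers and turquoise look-alike are at their starting pixels by eye.

**Disagreements:**
- The top and scene cameras differed by a steady 2–3 mm, and I used their average.
- The wrist view suggested up to 2 mm of offset along the tool's x axis.
- The rims looked slightly smaller than 60 mm.
- The silhouette fit of the block in the scene camera was poor, so I set it aside.

All of these are within the fit's play. The sign-off reported no verdict.

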